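# Clamp a brake cylinder in the counter checking rig

### The job

Set the brake wheel cylinder down in the nest of the checking rig, lengthwise between the anvil and the plunger pad, and let go of it. Then wind the tension wheel clockwise (seen from above) by its handle until it has become firm, and stop there without overtightening; let go and leave the cylinder clamped. Leave the other things on the counter alone.

Things in the scene. Friction and masses are not known exactly. Their poses are not given: they have to be found in the camera images.
- rig: Grey checking rig fixed to the counter. Base plate 130 mm (x) by 320 mm (y from -85 to +235), its top, the seat, 20 mm above the counter. Origin on the counter under the nest; its y is the clamp axis, from the anvil to the wheel. A gear housing (80 mm in x, y from 115 to 220 mm, top 92 mm above the counter) carries the tension wheel.
- anvil (a point): Centre of the anvil's clamping face, at y = -40 mm in the rig's frame and 46 mm above the counter. The anvil is a steel block 70 mm wide, 28 mm thick, its top 70 mm above the counter.
- nest (a point): Middle of the nest's floor (the seat) at x = 0, y = 0 in the rig's frame, 20 mm above the counter. A steel rail on each side, 10 mm tall above the seat and 9 mm thick, runs along y from -40 to +45 mm; 40 mm between the rails' inner faces.
- pad: Plunger pad: steel disc 32 mm across, 10 mm thick, on a 16 mm rod from the housing, axis 46 mm above the counter. Origin: centre of its pressing face, which looks to the anvil; face 90 to 130 mm from the anvil at first. It advances about 10 mm per radian of the wheel and pushes the cylinder to the anvil; then the rod telescopes freely by 2 to 18 mm (unknown) and bottoms on a stiff spring.
- hub (a point): Centre of the top of the tension wheel's hub, on its upright axis, 132 mm above the counter, at x = 0, y = 165 mm in the rig's frame. The wheel is a dark steel ring of 55 mm mean radius (bar 16 mm thick, top 130 mm above the counter) with three spokes. Clockwise seen from above tightens; more than a turn is available. Its friction holds it where it is left, also under load.
- handle (a point): Middle of the wheel's upright black round handle, 55 mm from the wheel's axis, 158 mm above the counter. 21 mm in diameter, from 130 to 182 mm above the counter; it spins freely on its own axis. Moving force along the circle: about 9 N while slack (2.5 to 5.2 rad), then it climbs by some 5.5 N per rad. Firm is about 15 N (12.7 to 17); above 18.5 N is overtightened.
- cylinder: Brake wheel cylinder: dark cast block 34 mm wide (x), 56 mm long (y), 52 mm tall, a round 32 mm boss out of each end along y (axis 26 mm up), 80 mm long over all; brass nipple 10 mm tall on top. About 0.45 kg. Origin: centre of the underside. Stands on the counter at first. In the nest its y lies along the rig's y, either way round. Right clamp force 32 N (20 to 44), damage above 52 N.
- carton: Brown carton 90 x 70 x 60 mm on the counter, to be left alone; origin at the centre of its underside.
- spanner: Steel spanner 190 mm long lying on the counter, to be left alone; origin at the middle of its underside.
- mug: White mug, 80 mm in diameter and 90 mm tall, to be left alone; origin at the centre of its underside.
- filter_box: White box 75 x 75 x 85 mm on the counter, to be left alone; origin at the centre of its underside.
Not all that is in view belongs to the job. What is shaped like the cylinder but green is not meant.

How it is judged:
On the way, in this order (a step that is already met when the one before it is completed fails the run):
1. the cylinder sits in the nest between anvil and pad, let go (x of cylinder in the frame of rig between -0.006 and 0.006 m and y of cylinder in the frame of rig between -0.004 and 0.055 m and z of cylinder in the frame of rig below 0.023 m and angle between the y axis of cylinder and the y axis of rig, either way round below 0.15 rad and contact force between the fingers and cylinder below 0.1 N), for 0.2 s.
2. the wheel has been wound until the pad clamps the cylinder firmly (contact force between pad and cylinder above 20 N), for 0.2 s.
At the end, for the whole second after the job is handed in: The cylinder stands flat on the seat of the nest (within 3 mm in height and 6 mm across, lengthwise within 0.12 rad), against the anvil (within 4 mm), clamped by the pad with 20 to 44 N (the wheel was wound until the handle needed about 15 N), and at rest (contact force between pad and cylinder between 20 and 44 N and x of cylinder in the frame of rig between -0.006 and 0.006 m and y of cylinder in the frame of rig between -0.004 and 0.004 m and z of cylinder in the frame of rig between 0.017 and 0.023 m and angle between the y axis of cylinder and the y axis of rig, either way round below 0.12 rad and angle between cylinder's own z axis and vertical below 0.06 rad and linear speed of cylinder below 0.01 m/s); the robot touches nothing.
It fails at once if the cylinder is clamped with more than 52 N (overtightened) (contact force between pad and cylinder above 52 N).
It fails at once if another thing on the counter is moved by more than 20 mm (distance of any of carton, spanner, mug, filter_box from where it was at the start of the episode above 0.02 m).
It also fails if it takes over 72 s, if anything falls off the work surface, if the arm or the gripper's body presses on something with over 40 N, if the wrist force passes 120 N, or if a joint passes its speed limit or range.

### The arm

A 6-joint arm with a two-finger parallel gripper is mounted at the origin on the work surface. World frame = base frame: x ahead of the robot, y to its left, z up, the work surface at z = 0. Lengths are in m, angles in rad, forces in N, time in s.
With the tool pointing down it reaches from about 0.425 to 0.95 m from the base axis. Payload 3.5 kg.
Tool frame: the origin (TCP) lies on the centre line of the jaws, within the pads' length; the fingertips stand 17 mm ahead of it and the grasp point (between the pads) lies 2 mm behind it (robot.tcp_to_tips is the distance from the TCP to the fingertips, in m); z points along the fingers, y is the line along which they close (so a half turn about z gives the same grasp; the last joint's range is limited). The gripper opens to 85 mm and grips with 20 to 120 N. Pads are 22 mm wide; open, the fingers measure 114 mm over their backs; the gripper's body (76 mm by 85 mm) begins 54 mm behind the grasp point. The pads swing forward as they close: fully open they stand 13 mm farther back than shut.
Start: joints at [1.127, 0.286, 1.577, -0, 1.279, -0.15], TCP at [0.195, 0.646, 0.212] pointing down, gripper open.
Joint ranges: [-2.77, 2.77], [-0.9, 2.22], [0.21, 2.48], [-1.53, 4.67], [0.24, 2.81], [-2.84, 2.84]. Speed limits (rad/s): [2.79, 2.79, 3.14, 3.14, 3.14, 3.14].

### API

Orientations are given as a rotation vector (axis times angle).
In Python, from station import robot gives the robot as it stands.
- The arm moves only by the tool apply_moves, never from a script. Its argument "rows" is a list of rows, each a list of 7 numbers: the shift along the tool's x, y, z in mm, then the turn, a rotation vector about the tool's x, y, z in rad, then the closure, from -1 (fully open) to 1 (shut). A call has exactly 5 rows; each row shifts and turns the commanded pose from where the row before left it, along the tool's axes as they then stand; what a row does not reach is not made up. A row lasts 1/12 s, in which the tool goes at most 41.7 mm and 7.16 degrees, less where a joint would pass 70% of its speed; a pose out of reach is approached as far as the arm can. A call is refused whole if a number of a shift passes 41.7 or a number of a turn 0.125, either way. A call with a gripper value outside its range is refused whole. The fingers move at their own pace and stop on an object; "grip_force" is the grip in N (left out, the last holds). Time passes only in rows, so rows that do not move let the fingers close, or fill a call up. It gives the time, the measured TCP pose, the force, the opening and the grip force at its end, in the units of the state.
- robot.read_state(): the state, without advancing time (a new reading comes with each control period).
- robot.get_image(name): name is "scene" or "top" or "wrist"; returns (picture, depth): 384x512x3 uint8, blue, green, red; 384x512 float32, m along the optical axis (not along the pixel's ray), 0 where there is no reading.
- robot.camera_model(name): a dict with "intrinsics" (3x3 intrinsics, pixels), "position" and "rotation" of the camera in the world; the wrist camera has in their place "hand_eye" (4x4, takes a point from camera to tool coordinates, whose origin is the TCP and whose axes are the flange's). Camera axes: x right, y up, looking along -z (the intrinsics and any distortion apply to the point x, -y, -z); pixel columns grow to the right and rows downward; lengths in m; the calibration is good to about 2 mm. A picture is of the moment at which its call begins: read the wrist's pose just before it. camera_model takes no time and is no camera call.
- robot.job_done(): hands the job in; it is judged then, once.
The state is a dict: "clock": time; "joint_positions": joint angles; "joint_vel": joint speeds; "effort": joint torques, N m; "ee_pos": TCP position; "tool_rot": TCP orientation; "wrist_force": force on the tool from outside, world axes, zero at the start; "ft_torque": the same for the moment, N m; "opening": finger opening in m; "gripper_force": force on a finger pad.
Only numpy, scipy, OpenCV 4.12 (cv2) and the standard library are available. Lean on these libraries where they do the work, as an engineer would, in place of code of your own. Each camera call takes 0.05 s, during which the arm holds its last target. There are 200 camera calls.

## Working session

There is one attempt and no reset: what is moved stays moved. The work goes in short steps, Python scripts to look and compute and a tool call to move; the robot and the scene stay as the last step left them, time stands still between calls to the robot, and variables do not carry over. Pictures are saved under pics/ and viewed, at most 10 in all, crops included, and the job is handed in when it is done.

Besides the shell and the picture viewer there is one more tool, called after ">>>" as name(argument=value, ...) on one line, values as JSON. apply_moves: Moves the arm, as the interface text tells. Its arguments: {"type":"object","properties":{"rows":{"type":"array","items":{"type":"array","items":{"type":"number"}}},"grip_force":{"type":"number"}},"required":["rows"]}

```bash
mkdir -p pics; ls; cat > h.py <<'E'
from station import robot
import numpy as np, cv2
from scipy.spatial.transform import Rotation as R
def grab(n,fn):
    s=robot.read_state(); im,d=robot.get_image(n); c=robot.camera_model(n)
    K=np.array(c["intrinsics"])
    if "hand_eye" in c:
        T=np.eye(4);T[:3,:3]=R.from_rotvec(s["tool_rot"]).as_matrix();T[:3,3]=s["ee_pos"];T=T@np.array(c["hand_eye"])
    else:
        T=np.eye(4);r=np.array(c["rotation"]);T[:3,:3]=r if r.shape==(3,3) else R.from_rotvec(r).as_matrix();T[:3,3]=c["position"]
    np.savez(fn,im=im,d=d,K=K,T=T,dist=np.array(c.get("distortion",np.zeros(5)),float).ravel()); cv2.imwrite("pics/%s.png"%fn,im)
def load(fn):
    return np.load(fn+".npz")
def ray(z,u,v):
    p=cv2.undistortPoints(np.array([[[u,v]]],float),z["K"],z["dist"])[0,0]
    return z["T"][:3,:3]@np.array([p[0],-p[1],-1]),z["T"][:3,3]
def atz(z,u,v,h):
    d,o=ray(z,u,v); return o+d*(h-o[2])/d[2]
def cloud(z):
    H,W=z["d"].shape;g=np.stack(np.meshgrid(np.arange(W),np.arange(H)),-1).reshape(-1,1,2).astype(float)
    p=cv2.undistortPoints(g,z["K"],z["dist"]).reshape(H,W,2);d=z["d"][...,None]
    c=np.concatenate([p[...,:1]*d,-p[...,1:]*d,-d],-1); return c@z["T"][:3,:3].T+z["T"][:3,3]
E
python3 - <<'E'
from h import *
grab("top","top0");grab("scene","scene0")
print(robot.camera_model("top"));print(robot.read_state())
a=cv2.imread("pics/top0.png");cv2.imwrite("pics/top0b.png",cv2.resize(a,(800,600),interpolation=2))
E
```

```text
pics
{'intrinsics': array([[499.26426925,   0.        , 259.33039231],
       [  0.        , 499.26426925, 185.99631807],
       [  0.        ,   0.        ,   1.        ]]), 'position': array([ 0.42964293, -0.07866856,  1.50573547]), 'rotation': array([ 0.07897938, -0.06787402, -1.54951247])}
{'clock': 0.1, 'joint_positions': array([ 1.12700731e+00,  2.87134943e-01,  1.57802789e+00, -1.79454336e-05,
        1.27860112e+00, -1.50004441e-01]), 'joint_vel': array([-0.00124077, -0.0031471 , -0.00342794,  0.00081539, -0.0008034 ,
       -0.00094461]), 'effort': array([ 2.62970991e-05, -4.07299590e+01, -2.93695968e+01, -1.89152174e-04,
        3.47106616e-03,  7.06616291e-06]), 'ee_pos': array([0.19516762, 0.64550598, 0.21074842]), 'tool_rot': array([-0.45971907, -3.10714732,  0.0032687 ]), 'wrist_force': array([-0.23670134, -0.83103143, -0.19618795]), 'ft_torque': array([-0.00342034,  0.06091009, -0.04671863]), 'gripper_force': 0.0, 'opening': 0.08538540477663732}
```

View pics/top0b.png

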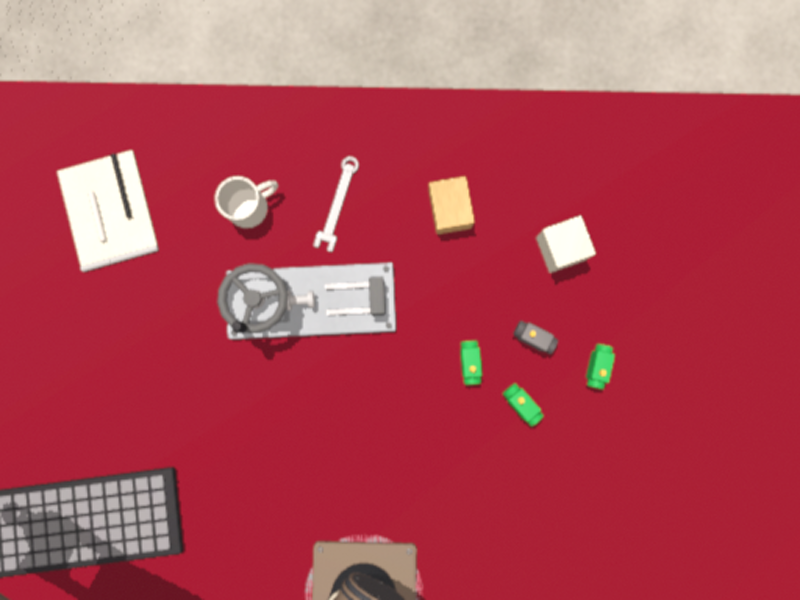

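View pics/scene0.png

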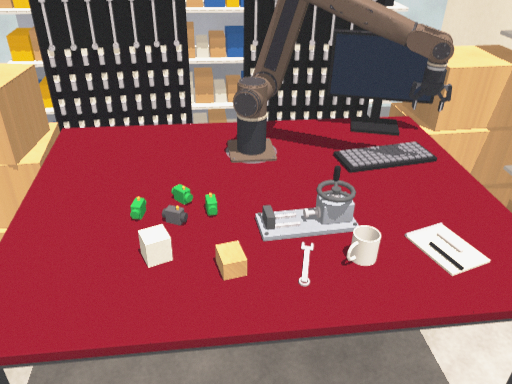

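The top view (800 px scale) shows the dark cylinder at about (536,338), with green decoys around it. The rig has its anvil at (377,296), hub at (253,298) and handle at (238,327). The plate's right corners are at (393,263) and (395,330). The rig's y axis runs roughly along world +y.

```bash
python3 - <<'E'
from h import *
z=load("top0");P=cloud(z);s=.64
for n,u,v,h in [("cornR1",393,263,.02),("cornR2",395,330,.02),("cornL2",229,339,.02),("hub",253,298,.132),("handle",238,327,.182),("anvil top",377,294,.07),("railU",325,286,.03),("railD",326,312,.03),("cyl",536,338,.052)]:
    print(n,atz(z,u*s,v*s,h).round(4),P[int(v*s),int(u*s)].round(4))
def rect(m):
    (c,wh,a)=cv2.minAreaRect((P[m][:,:2]*1000).astype(np.float32)); return np.round(c,1),np.round(wh,1),round(a,1),m.sum()
im=z["im"].astype(int);H,W=P.shape[:2];v,u=np.mgrid[:H,:W]
box=(u>320)&(u<365)&(v>198)&(v<235)
dark=(im.max(-1)-im.min(-1)<40)
for lo,hi in [(.045,.058),(.025,.07)]:
    m=box&dark&(P[...,2]>lo)&(P[...,2]<hi);print("cyl",rect(m))
    q=P[m][:,:2];w,V=np.linalg.eigh(np.cov(q.T));print(np.degrees(np.arctan2(V[1,1],V[0,1])),q.mean(0))
b=(u>140)&(u<257)&(v>165)&(v<220)&dark
m=b&(abs(P[...,2]-.02)<.006);print("plate",rect(m))
m=b&(abs(P[...,2]-.07)<.005)&(u>230);print("anvil",rect(m))
m=b&(abs(P[...,2]-.13)<.008);print("wheel",rect(m), P[m].mean(0))
E
```

```text
cornR1 [ 0.622  -0.0422  0.02  ] [ 0.6257 -0.0401 -0.0011]
cornR2 [ 0.4935 -0.0488  0.02  ] [ 0.4947 -0.0461  0.0051]
cornL2 [0.4701 0.2669 0.02  ] [0.4734 0.2727 0.0029]
hub [0.5403 0.2014 0.132 ] [0.5422 0.204  0.132 ]
handle [0.4863 0.2148 0.182 ] [0.487  0.2155 0.1828]
anvil top [ 0.5572 -0.0151  0.07  ] [ 0.5577 -0.0143  0.0694]
railU [0.5741 0.0859 0.03  ] [0.5744 0.0862 0.0279]
railD [0.5246 0.0826 0.03  ] [0.5275 0.0861 0.0159]
cyl [ 0.4826 -0.3119  0.052 ] [ 0.4833 -0.3108  0.0579]
cyl (array([ 485.8, -313.7]), array([75. , 31.2]), 63.9, np.int64(187))
62.1224462503277 [ 0.48533833 -0.31351865]
cyl (array([ 485.9, -313.3]), array([80.2, 31.3]), 63.3, np.int64(280))
63.66784343696521 [ 0.48542498 -0.31193046]
plate (array([548.6, 114.4]), array([129.1, 318.8]), 3.9, np.int64(2463))
anvil (array([557.6, -13.6]), array([70.2, 27.5]), 4.3, np.int64(205))
wheel (array([541.5, 202.6]), array([120.2, 117.9]), 2.4, np.int64(824)) [0.54381061 0.20075347 0.12891698]
```

>>> apply_moves(rows=[[-38, -4.5, -10, 0, 0, 0.058, -1], [-38, -4.5, -10, 0, 0, 0.058, -1], [-38, -4.5, -10, 0, 0, 0.058, -1], [-38, -4.5, -10, 0, 0, 0.058, -1], [-38, -4.5, -10, 0, 0, 0.058, -1]], grip_force=40)

```text
clock: 0.52
ee_pos: [0.3613, 0.5489, 0.2617]
tool_rot: [-0.908, -3.007, 0.002]
wrist_force: [0.2, -0.2, 0.0]
opening: 0.0852
gripper_force: 0.0
```

>>> apply_moves(rows=[[-38, -4.5, -5, 0, 0, 0.058, -1], [-38, -4.5, 0, 0, 0, 0.058, -1], [-38, -4.5, 0, 0, 0, 0.058, -1], [-38, -4.5, 0, 0, 0, 0.058, -1], [-38, -4.5, 0, 0, 0, 0.058, -1]])

```text
clock: 0.93
ee_pos: [0.4916, 0.4093, 0.2663]
tool_rot: [-1.333, -2.844, 0.001]
wrist_force: [0.3, 0.4, -0.3]
opening: 0.0852
gripper_force: 0.0
```

>>> apply_moves(rows=[[-38, -4.5, 0, 0, 0, 0.058, -1], [-38, -4.5, 0, 0, 0, 0.058, -1], [-38, -4.5, 0, 0, 0, 0.058, -1], [-38, -4.5, 0, 0, 0, 0.058, -1], [-38, -4.5, 0, 0, 0, 0.058, -1]])

```text
clock: 1.35
ee_pos: [0.5762, 0.2385, 0.2663]
tool_rot: [-1.73, -2.622, 0.001]
wrist_force: [0.8, 0.3, 0.2]
opening: 0.0854
gripper_force: 0.0
```

>>> apply_moves(rows=[[-38, -4.5, 0, 0, 0, 0.058, -1], [-38, -4.5, 0, 0, 0, 0.058, -1], [-38, -4.5, 0, 0, 0, 0.058, -1], [-38, -4.5, 0, 0, 0, 0.058, -1], [-38, -4.5, 0, 0, 0, 0.058, -1]])

```text
clock: 1.77
ee_pos: [0.6085, 0.0506, 0.2663]
tool_rot: [-2.091, -2.344, 0.001]
wrist_force: [1.1, -0.4, -0.1]
opening: 0.0857
gripper_force: 0.0
```

>>> apply_moves(rows=[[-38, -4.5, 0, 0, 0, 0.058, -1], [-38, -4.5, 0, 0, 0, 0.058, -1], [-38, -4.5, 0, 0, 0, 0.058, -1], [-38, -4.5, 0, 0, 0, 0.058, -1], [-38, -4.5, 0, 0, 0, 0.058, -1]])

```text
clock: 2.18
ee_pos: [0.5858, -0.1386, 0.2663]
tool_rot: [-2.407, -2.017, 0.001]
wrist_force: [1.3, -0.6, 0.2]
opening: 0.085
gripper_force: 0.0
```

```bash
cat >> h.py <<'E'
def go(x,y,z,yaw):
    s=robot.read_state();M=R.from_rotvec(s["tool_rot"]).as_matrix()
    cy=np.arctan2(M[1,1],M[0,1]);t=-(np.radians(yaw)-cy);t=(t+np.pi/2)%np.pi-np.pi/2
    p=np.array([x,y,z])-s["ee_pos"]
    print("shift mm",(M.T@p*1000).round(1),"turn z",t.round(4),"yaw now",np.degrees(cy).round(2),"tilt",M[:,2].round(4),"ee",s["ee_pos"].round(4),"after-turn shift",((M@R.from_rotvec([0,0,t]).as_matrix()).T@p*1000).round(1),"t",s["clock"])
E
python3 -c "
from h import *
go(.4857,-.3134,.2,-26.5)"
```

```text
shift mm [-189.6  -67.9   66.4] turn z 0.2867 yaw now -10.08 tilt [-8.e-04  4.e-04 -1.e+00] ee [ 0.5858 -0.1386  0.2663] after-turn shift [-201.1  -11.5   66.4] t 2.1833
```

>>> apply_moves(rows=[[-39.5, -6.8, 13.2, 0, 0, 0.0956, -1], [-39.5, -6.8, 13.2, 0, 0, 0.0956, -1], [-39.5, -6.8, 13.2, 0, 0, 0.0955, -1], [-39.5, -6.8, 13.2, 0, 0, 0, -1], [-39.5, -6.8, 13.2, 0, 0, 0, -1]])

```text
clock: 2.6
ee_pos: [0.4879, -0.3092, 0.2007]
tool_rot: [-2.669, -1.656, 0.0]
wrist_force: [0.1, -0.8, -0.1]
opening: 0.0857
gripper_force: 0.0
```

>>> apply_moves(rows=[[0, 0, 0, 0, 0, 0, -1], [0, 0, 0, 0, 0, 0, -1], [0, 0, 0, 0, 0, 0, -1], [0, 0, 0, 0, 0, 0, -1], [0, 0, 0, 0, 0, 0, -1]])

```text
clock: 3.02
ee_pos: [0.4905, -0.307, 0.2026]
tool_rot: [2.666, 1.659, 0.001]
wrist_force: [0.3, -0.1, -0.0]
opening: 0.0854
gripper_force: 0.0
```

```bash
python3 - <<'E'
from h import *
grab("wrist","w1")
z=load("w1");P=cloud(z);im=z["im"].astype(int);d=(im.max(-1)-im.min(-1)<40)&(P[...,2]>.025)&(P[...,2]<.07)&(np.hypot(P[...,0]-.4857,P[...,1]+.3134)<.06)
for lo,hi in((.025,.07),(.048,.056)):
    m=d&(P[...,2]>lo)&(P[...,2]<hi);print(cv2.minAreaRect((P[m][:,:2]*1000).astype(np.float32)),m.sum(),np.median(P[m][:,2]))
go(.4857,-.3134,.04,-26.5)
E
```

```text
((486.9931335449219, -313.663330078125), (79.22248077392578, 32.40431213378906), 63.01874542236328) 2033 0.05153279111848369
((486.95526123046875, -313.8380432128906), (54.77970504760742, 32.40460968017578), 62.90778350830078) 1449 0.05197816584055859
shift mm [ -7.8  -1.7 162.6] turn z 0.005 yaw now -26.21 tilt [ 9.e-04 -7.e-04 -1.e+00] ee [ 0.4905 -0.307   0.2026] after-turn shift [ -7.8  -1.6 162.6] t 3.0667
```

View pics/w1.png

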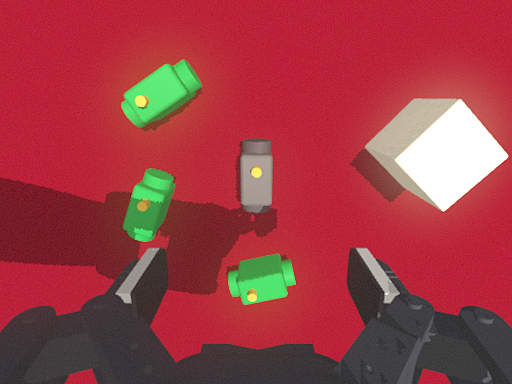

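The wrist view shows the dark cylinder at (257,175), clear of the neighbouring parts. The measured size of 79×32 mm agrees with the description, so I'll descend and grasp.

>>> apply_moves(rows=[[-3.5, 0, 35, 0, 0, 0.013, -1], [-4, -0.4, 35, 0, 0, 0, -1], [0, 0, 35, 0, 0, 0, -1], [0, 0, 35, 0, 0, 0, -1], [0, 0, 28.5, 0, 0, 0, -1]])

```text
clock: 3.48
ee_pos: [0.4858, -0.313, 0.0313]
tool_rot: [-2.677, -1.641, 0.0]
wrist_force: [0.1, 0.2, -0.4]
opening: 0.0852
gripper_force: 0.0
```

>>> apply_moves(rows=[[0, 0, 0, 0, 0, 0, -1], [0, 0, 0, 0, 0, 0, -1], [0, 0, 0, 0, 0, 0, 1], [0, 0, 0, 0, 0, 0, 1], [0, 0, 0, 0, 0, 0, 1]])

```text
clock: 3.9
ee_pos: [0.4875, -0.3158, 0.0363]
tool_rot: [2.675, 1.637, 0.002]
wrist_force: [-0.5, 0.3, -0.3]
opening: 0.0519
gripper_force: 0.0
```

>>> apply_moves(rows=[[0, 0, 0, 0, 0, 0, 1], [0, 0, 0, 0, 0, 0, 1], [0, 0, 0, 0, 0, 0, 1], [0, 0, 0, 0, 0, 0, 1], [0, 0, 0, 0, 0, 0, 1]])

```text
clock: 4.32
ee_pos: [0.4857, -0.3145, 0.0335]
tool_rot: [2.68, 1.639, 0.0]
wrist_force: [1.1, 0.2, -0.3]
opening: -0.0
gripper_force: 0.0
```

```bash
python3 -c "
from h import *
go(.5536,.0442,.15,4.1);print(robot.read_state())"
```

```text
shift mm [ 350.3 -102.9 -116.5] turn z -0.5443 yaw now -27.09 tilt [ 1.e-04 -1.e-04 -1.e+00] ee [ 0.4857 -0.3145  0.0335] after-turn shift [ 352.9   93.4 -116.5] t 4.3167
{'clock': 4.3167, 'joint_positions': array([-7.49936137e-01,  2.89325034e-01,  1.93134581e+00,  1.57020702e-05,
        9.20779143e-01, -2.77169323e-01]), 'joint_vel': array([-0.00097925,  0.00339728,  0.00042911, -0.00028281, -0.00076965,
       -0.00027748]), 'effort': array([ 8.63815192e-03, -3.54769993e+01, -2.40138495e+01,  4.16558044e-05,
       -9.87004460e-04, -5.94578211e-06]), 'ee_pos': array([ 0.48569063, -0.31451321,  0.03347453]), 'tool_rot': array([2.67979474e+00, 1.63934810e+00, 7.90839688e-05]), 'wrist_force': array([ 1.1225787 ,  0.21592102, -0.33881865]), 'ft_torque': array([ 0.02955653, -0.01460669,  0.04471864]), 'gripper_force': 0.0, 'opening': -3.941457786525957e-05}
```

The jaws closed fully on nothing, so I'll look again.

```bash
python3 - <<'E'
from h import *
grab("wrist","w2");grab("top","top2")
a=cv2.imread("pics/w2.png");b=cv2.imread("pics/top2.png")[170:290,270:430]
b=cv2.resize(b,(512,384),interpolation=2);cv2.imwrite("pics/c2.png",cv2.resize(np.hstack([a,b]),(800,300)))
E
```

```text
(no output)
```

View pics/c2.png

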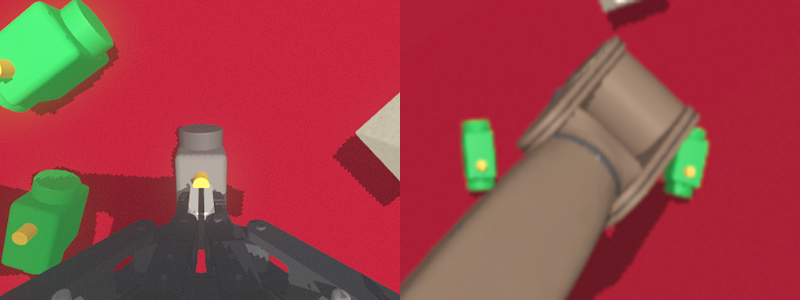

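The left half shows the jaws shut in front of the cylinder's near end, around (205,210). I'll measure where the cylinder lies relative to the jaws.

```bash
python3 - <<'E'
from h import *
z=load("w2");P=cloud(z);im=z["im"].astype(int);v,u=np.mgrid[:384,:512]
m=(u>220)&(u<295)&(v>155)&(v<245)&(P[...,2]>.02)&(P[...,2]<.07)
print(cv2.minAreaRect((P[m][:,:2]*1000).astype(np.float32)),m.sum())
for (uu,vv) in [(257,170),(257,200),(240,225),(257,232),(285,225),(245,260),(265,260),(257,275)]: print(uu,vv,P[vv,uu].round(4),z["d"][vv,uu])
print(robot.camera_model("wrist")["hand_eye"].round(4)); print(robot.camera_model("wrist").keys())
s=robot.read_state(); print(R.from_rotvec(s["tool_rot"]).as_matrix().round(3))
E
```

```text
((496.3037109375, -294.8749694824219), (38.1134147644043, 34.1274528503418), 63.38727951049805) 5128
257 170 [ 0.5045 -0.2785  0.0405] 0.15856194
257 200 [ 0.4986 -0.2901  0.0501] 0.15327875
240 225 [ 0.4851 -0.2976  0.0516] 0.15565293
257 232 [ 0.4929 -0.3012  0.0609] 0.14663725
285 225 [ 0.5053 -0.3082  0.0511] 0.15625618
245 260 [ 0.4867 -0.3023  0.0806] 0.12903045
265 260 [ 0.4945 -0.3053  0.0821] 0.12727062
257 275 [ 0.4907 -0.3055  0.0902] 0.120151654
[[-1.000e-04  9.549e-01  2.970e-01  7.640e-02]
 [ 1.000e+00  3.000e-04 -6.000e-04  3.000e-04]
 [-6.000e-04  2.970e-01 -9.549e-01 -1.620e-01]
 [ 0.000e+00  0.000e+00  0.000e+00  1.000e+00]]
dict_keys(['intrinsics', 'hand_eye'])
[[ 0.455  0.89  -0.   ]
 [ 0.89  -0.455  0.   ]
 [ 0.    -0.    -1.   ]]
```

```bash
python3 - <<'E'
from h import *
print(robot.tcp_to_tips)
he=np.array(robot.camera_model("wrist")["hand_eye"])
for n in("w1","w2"):
    z=load(n);P=cloud(z);Ti=he@np.linalg.inv(z["T"]);Q=P@Ti[:3,:3].T+Ti[:3,3]
    m=(z["d"]>0)&(Q[...,0]<.03)&(Q[...,2]<(.05 if n=="w1" else -.0))&(abs(Q[...,1])<.08)
    q=Q[m];i=np.argsort(-q[:,2])[:2000:200];print(n,m.sum(),(q[i]*1000).round(0).tolist())
z=load("w2");im=z["im"][140:384,130:390];cv2.imwrite("pics/c3.png",cv2.resize(im,None,fx=2.3,fy=2.3,interpolation=2))
P=cloud(z)
for r in range(215,300,8):print(r,(Q[r,248:276:4]*1000).round(0).astype(int).tolist())
E
```

```text
0.017
w1 34866 [[1.0, 44.0, -32.0], [11.0, -43.0, -36.0], [10.0, 43.0, -38.0], [-10.0, -42.0, -40.0], [7.0, -42.0, -42.0], [7.0, 43.0, -44.0], [-6.0, -42.0, -45.0], [3.0, -42.0, -47.0], [11.0, 45.0, -48.0], [-4.0, 43.0, -49.0]]
w2 40244 [[28.0, 16.0, -0.0], [30.0, 5.0, -9.0], [29.0, -4.0, -14.0], [29.0, 9.0, -16.0], [24.0, -16.0, -17.0], [13.0, -15.0, -17.0], [27.0, -3.0, -18.0], [19.0, 10.0, -18.0], [7.0, 9.0, -18.0], [5.0, 11.0, -18.0]]
215 [[21, -4, -20], [21, -2, -19], [20, 0, -18], [20, 2, -18], [20, 4, -18], [21, 6, -19], [21, 8, -19]]
223 [[16, -4, -19], [17, -2, -22], [17, 0, -22], [18, 2, -23], [16, 4, -19], [16, 6, -18], [16, 8, -19]]
231 [[15, -4, -26], [16, -2, -29], [16, 0, -28], [17, 2, -29], [16, 4, -28], [12, 6, -19], [12, 8, -18]]
239 [[12, -4, -29], [12, -2, -29], [12, 0, -28], [13, 2, -30], [12, 4, -29], [11, 6, -27], [7, 8, -19]]
247 [[11, -4, -35], [12, -2, -36], [11, 0, -35], [11, 2, -35], [11, 4, -35], [12, 5, -36], [11, 7, -36]]
255 [[11, -4, -43], [12, -2, -43], [11, 0, -43], [11, 2, -43], [12, 3, -44], [12, 5, -43], [12, 7, -43]]
263 [[11, -3, -49], [11, -2, -49], [11, 0, -49], [11, 2, -49], [12, 3, -50], [11, 5, -49], [12, 6, -50]]
271 [[12, -3, -56], [11, -2, -55], [12, 0, -56], [11, 2, -54], [11, 3, -55], [11, 5, -56], [12, 6, -56]]
279 [[12, -3, -63], [9, -2, -57], [8, 0, -56], [8, 2, -55], [13, 3, -64], [12, 4, -63], [12, 6, -63]]
287 [[12, -3, -68], [11, -1, -65], [5, 0, -57], [4, 2, -56], [13, 3, -68], [13, 4, -68], [12, 6, -68]]
295 [[12, -3, -73], [7, -1, -65], [1, 0, -56], [2, 2, -57], [10, 3, -69], [12, 4, -72], [13, 5, -73]]
```

View pics/c3.png

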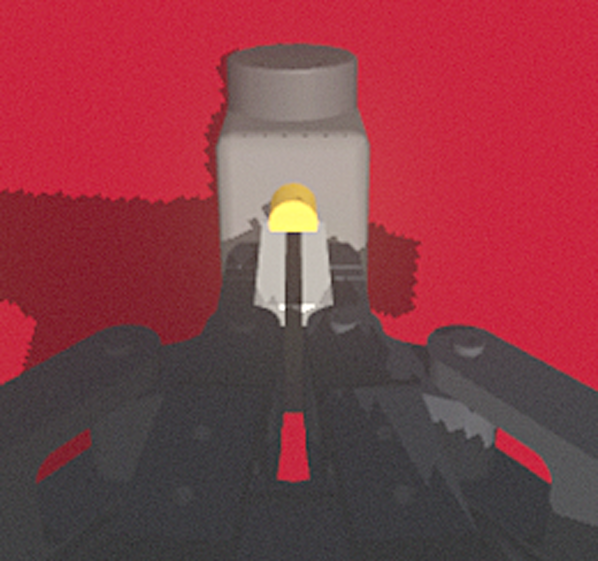

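The crop shows the real fingertips near the top of the block, beside the nipple at (294,205). The depth data agree: closed tips lie at tool z of about -19 mm and open tips at about -32 mm, which is 36 mm shorter than stated. I'll reopen and grasp about 38 mm lower.

>>> apply_moves(rows=[[0, 0, -10, 0, 0, 0, -1], [0, 0, -10, 0, 0, 0, -1], [0, 0, 0, 0, 0, 0, -1], [0, 0, 0, 0, 0, 0, -1], [0, 0, 0, 0, 0, 0, -1]])

```text
clock: 4.83
ee_pos: [0.4859, -0.3147, 0.0539]
tool_rot: [2.679, 1.639, 0.0]
wrist_force: [-0.6, 0.3, 1.0]
opening: 0.0608
gripper_force: 0.0
```

>>> apply_moves(rows=[[0, 0, 0, 0, 0, 0, -1], [0, 0, 0, 0, 0, 0, -1], [0, 0, 0, 0, 0, 0, -1], [0, 0, 0, 0, 0, 0, -1], [0, 0, 0, 0, 0, 0, -1]])

```text
clock: 5.25
ee_pos: [0.4856, -0.3144, 0.0532]
tool_rot: [-2.68, -1.639, 0.0]
wrist_force: [0.2, 0.4, -0.7]
opening: 0.0855
gripper_force: 0.0
```

>>> apply_moves(rows=[[0, 0, 15, 0, 0, 0, -1], [1, 1, 15, 0, 0, 0, -1], [0, 0, 14, 0, 0, 0, -1], [0, 0, 8, 0, 0, 0, -1], [0, 0, 6, 0, 0, 0, -1]])

```text
clock: 5.67
ee_pos: [0.4865, -0.3135, -0.0059]
tool_rot: [-2.678, -1.639, 0.001]
wrist_force: [-0.0, 0.4, 0.6]
opening: 0.0853
gripper_force: 0.0
```

>>> apply_moves(rows=[[0, 0, 0, 0, 0, 0, -1], [0, 0, 0, 0, 0, 0, -1], [0, 0, 0, 0, 0, 0, -1], [0, 0, 0, 0, 0, 0, 1], [0, 0, 0, 0, 0, 0, 1]])

```text
clock: 6.08
ee_pos: [0.4876, -0.3145, -0.0038]
tool_rot: [2.678, 1.639, 0.001]
wrist_force: [0.6, 0.1, 0.3]
opening: 0.064
gripper_force: 0.0
```

>>> apply_moves(rows=[[0, 0, 0, 0, 0, 0, 1], [0, 0, 0, 0, 0, 0, 1], [0, 0, 0, 0, 0, 0, 1], [0, 0, 0, 0, 0, 0, 1], [0, 0, 0, 0, 0, 0, 1]])

```text
clock: 6.5
ee_pos: [0.4872, -0.3142, -0.0042]
tool_rot: [2.68, 1.639, 0.0]
wrist_force: [-1.2, 0.1, 2.3]
opening: 0.0337
gripper_force: 41.6
```

Gripped at 33.7 mm with 41.6 N. Now I'll lift, turn and carry it to a point above the nest.

>>> apply_moves(rows=[[0, 0, -10, 0, 0, 0, 1], [0, 0, -25, 0, 0, 0, 1], [0, 0, -30, 0, 0, 0, 1], [0, 0, -30, 0, 0, 0, 1], [0, 0, -20, 0, 0, -0.1, 1]], grip_force=60)

```text
clock: 6.92
ee_pos: [0.4873, -0.3141, 0.1126]
tool_rot: [2.592, 1.773, 0.001]
wrist_force: [1.5, -0.9, -2.6]
opening: 0.0334
gripper_force: 60.6
```

>>> apply_moves(rows=[[0, 0, 0, 0, 0, -0.1, 1], [0, 0, 0, 0, 0, -0.1, 1], [0, 0, 0, 0, 0, -0.1, 1], [0, 0, 0, 0, 0, -0.1, 1], [0, 0, 0, 0, 0, -0.044, 1]])

```text
clock: 7.33
ee_pos: [0.4861, -0.3131, 0.1093]
tool_rot: [-2.134, -2.302, -0.0]
wrist_force: [-0.1, 0.6, -4.2]
opening: 0.0333
gripper_force: 60.6
```

>>> apply_moves(rows=[[20, 5, 0, 0, 0, 0, 1], [35, 9, 0, 0, 0, 0, 1], [35, 9, 0, 0, 0, 0, 1], [35, 9, 0, 0, 0, 0, 1], [35, 9, 0, 0, 0, 0, 1]])

```text
clock: 7.75
ee_pos: [0.5155, -0.1495, 0.1094]
tool_rot: [-2.14, -2.297, 0.001]
wrist_force: [2.1, -0.3, -4.4]
opening: 0.0331
gripper_force: 60.6
```

>>> apply_moves(rows=[[35, 9, 0, 0, 0, 0, 1], [35, 9, 0, 0, 0, 0, 1], [30, 9, 0, 0, 0, 0, 1], [20, 5, 0, 0, 0, 0, 1], [0, 0, 0, 0, 0, 0, 1]])

```text
clock: 8.17
ee_pos: [0.539, -0.0254, 0.1094]
tool_rot: [-2.134, -2.301, -0.0]
wrist_force: [-1.4, 0.3, -3.7]
opening: 0.0332
gripper_force: 60.6
```

>>> apply_moves(rows=[[0, 0, 0, 0, 0, 0, 1], [0, 0, 0, 0, 0, 0, 1], [0, 0, 0, 0, 0, 0, 1], [0, 0, 0, 0, 0, 0, 1], [0, 0, 0, 0, 0, 0, 1]])

```text
clock: 8.58
ee_pos: [0.5398, -0.0305, 0.1103]
tool_rot: [-2.143, -2.297, 0.0]
wrist_force: [0.0, -0.2, -4.6]
opening: 0.0331
gripper_force: 60.6
```

```bash
python3 - <<'E'
from h import *
grab("wrist","w4")
go(.5534,.0432,.0158,4.1)
z=load("top0");P=cloud(z)
for u in (290,296,302,308,312,316): print(u,P[int(298*.64),int(u*.64)].round(4))
z=load("w4");P=cloud(z);im=z["im"].astype(int);g=(im.max(-1)-im.min(-1)<50)
nest=np.array([.5537,.0392]);c,s=np.cos(np.radians(4.1)),np.sin(np.radians(4.1))
X=(P[...,0]-nest[0])*c+(P[...,1]-nest[1])*s;Y=-(P[...,0]-nest[0])*s+(P[...,1]-nest[1])*c
m=g&(abs(P[...,2]-.03)<.003)&(abs(X)<.035)&(Y>-.05)&(Y<.06)
for sgn in(-1,1):
    k=m&(X*sgn>.01);print("rail",sgn,k.sum(),np.percentile(X[k],[2,50,98]).round(4) if k.sum() else"",np.percentile(Y[k],[2,98]).round(4) if k.sum() else "")
k=(P[...,2]>.045)&(P[...,2]<.064)&(abs(X)<.02)&(Y>.04)&(Y<.11);print("pad",k.sum(),np.percentile(Y[k],[1,5,50]) if k.sum() else "")
E
```

```text
shift mm [72.5 18.7 94.5] turn z -0.0017 yaw now 4.01 tilt [-2.e-04 -0.e+00 -1.e+00] ee [ 0.5398 -0.0304  0.1103] after-turn shift [72.4 18.8 94.5] t 8.6333
290 [0.5497 0.1492 0.058 ]
296 [0.5502 0.138  0.0549]
302 [0.5511 0.1276 0.0465]
308 [0.5494 0.1128 0.0692]
312 [0.5501 0.1078 0.0628]
316 [0.5538 0.1043 0.0204]
rail -1 1380 [-0.0285 -0.0243 -0.0202] [-0.0386  0.0452]
rail 1 1490 [0.0201 0.0245 0.029 ] [-0.0387  0.0451]
pad 102 [0.06615108 0.0661909  0.06654074]
```

View pics/w4.png

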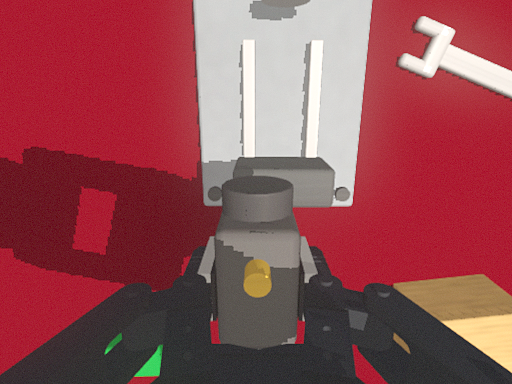

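The rails measure within 0.2 mm of the rig-frame estimate, and the pad face is at y≈66 mm. The cylinder sits straight in the jaws. I'll set it down at rig y≈+8 mm.

>>> apply_moves(rows=[[25, 6.3, 0, 0, 0, -0.002, 1], [25, 6.3, 0, 0, 0, 0, 1], [18, 4.2, 0, 0, 0, 0, 1], [8.5, 2, 0, 0, 0, 0, 1], [0, 0, 10, 0, 0, 0, 1]])

```text
clock: 9.05
ee_pos: [0.5551, 0.049, 0.1024]
tool_rot: [2.134, 2.301, 0.005]
wrist_force: [0.5, -0.8, -3.4]
opening: 0.0333
gripper_force: 60.7
```

>>> apply_moves(rows=[[0, 0, 20, 0, 0, 0, 1], [0, 0, 20, 0, 0, 0, 1], [0, 0, 10, 0, 0, 0, 1], [0, 0, 0, 0, 0, 0, 1], [0, 0, 0, 0, 0, 0, 1]])

```text
clock: 9.47
ee_pos: [0.5525, 0.0474, 0.0495]
tool_rot: [-2.139, -2.299, 0.002]
wrist_force: [-0.2, 0.8, -3.1]
opening: 0.0332
gripper_force: 60.7
```

>>> apply_moves(rows=[[0, 0, 0, 0, 0, 0, 1], [0, 0, 0, 0, 0, 0, 1], [0, 0, 0, 0, 0, 0, 1], [0, 0, 0, 0, 0, 0, 1], [0, 0, 0, 0, 0, 0, 1]])

```text
clock: 9.88
ee_pos: [0.5536, 0.0481, 0.0511]
tool_rot: [2.138, 2.301, 0.001]
wrist_force: [0.2, 0.2, -3.9]
opening: 0.0333
gripper_force: 60.7
```

```bash
python3 -c "
from h import *
go(.5532,.0472,.0158,4.1)"
```

```text
shift mm [-0.8 -0.5 35.3] turn z 0.0018 yaw now 4.2 tilt [ 1.3e-03 -1.0e-04 -1.0e+00] ee [0.5536 0.0481 0.0511] after-turn shift [-0.8 -0.5 35.3] t 9.8833
```

>>> apply_moves(rows=[[0, -0.4, 12, 0, 0, 0, 1], [0, 0, 12, 0, 0, 0, 1], [0, 0, 6, 0, 0, 0, 1], [0, 0, 3, 0, 0, 0, 1], [0, 0, 1, 0, 0, 0, 1]])

```text
clock: 10.3
ee_pos: [0.5511, 0.0483, 0.0159]
tool_rot: [-2.135, -2.298, 0.006]
wrist_force: [-6.8, 0.8, 8.3]
opening: 0.0332
gripper_force: 62.0
```

>>> apply_moves(rows=[[0, 0, 1, 0, 0, 0, 1], [0, 0, 0, 0, 0, 0, 1], [0, 0, 0, 0, 0, 0, 1], [0, 0, 0, 0, 0, 0, 1], [0, 0, 0, 0, 0, 0, 1]])

```text
clock: 10.72
ee_pos: [0.5512, 0.0483, 0.0159]
tool_rot: [-2.135, -2.299, 0.006]
wrist_force: [-7.0, 0.0, 6.7]
opening: 0.0332
gripper_force: 62.0
```

>>> apply_moves(rows=[[0, 0, 0, 0, 0, 0, -1], [0, 0, 0, 0, 0, 0, -1], [0, 0, 0, 0, 0, 0, -1], [0, 0, 0, 0, 0, 0, -1], [0, 0, 0, 0, 0, 0, -1]])

```text
clock: 11.13
ee_pos: [0.5531, 0.0481, 0.0155]
tool_rot: [2.138, 2.301, 0.001]
wrist_force: [0.7, -1.1, -0.9]
opening: 0.0852
gripper_force: 0.0
```

>>> apply_moves(rows=[[0, 0, 0, 0, 0, 0, -1], [0, 0, 0, 0, 0, 0, -1], [0, 0, 0, 0, 0, 0, -1], [0, 0, 0, 0, 0, 0, -1], [0, 0, 0, 0, 0, 0, -1]])

```text
clock: 11.55
ee_pos: [0.5527, 0.048, 0.0153]
tool_rot: [-2.139, -2.301, 0.0]
wrist_force: [-0.2, 0.4, 0.3]
opening: 0.0852
gripper_force: 0.0
```

>>> apply_moves(rows=[[0, 0, -15, 0, 0, 0, -1], [0, 0, -35, 0, 0, 0, -1], [0, 0, -40, 0, 0, 0, -1], [0, 0, -40, 0, 0, 0, -1], [0, 0, -40, 0, 0, 0, -1]])

```text
clock: 11.97
ee_pos: [0.5522, 0.0481, 0.1869]
tool_rot: [-2.138, -2.301, 0.001]
wrist_force: [1.1, 0.2, 0.4]
opening: 0.0853
gripper_force: 0.0
```

>>> apply_moves(rows=[[-20, 0, -25, 0, 0, 0, -1], [-20, 0, 0, 0, 0, 0, -1], [-10, 0, 0, 0, 0, 0, -1], [0, 0, 0, 0, 0, 0, -1], [0, 0, 0, 0, 0, 0, -1]])

```text
clock: 12.38
ee_pos: [0.5554, -0.0017, 0.2086]
tool_rot: [-2.138, -2.298, 0.002]
wrist_force: [-0.7, -0.2, 0.6]
opening: 0.0854
gripper_force: 0.0
```

```bash
python3 - <<'E'
from h import *
grab("wrist","w5");robot.read_state()
z=load("w5");P=cloud(z);im=z["im"].astype(int);g=(im.max(-1)-im.min(-1)<50)
nest=np.array([.5537,.0392]);c,s=np.cos(np.radians(4.1)),np.sin(np.radians(4.1))
X=(P[...,0]-nest[0])*c+(P[...,1]-nest[1])*s;Y=-(P[...,0]-nest[0])*s+(P[...,1]-nest[1])*c
he=np.array(robot.camera_model("wrist")["hand_eye"])
for n,lo,hi in(("block top",.066,.078),("all",.045,.078)):
    m=g&(P[...,2]>lo)&(P[...,2]<hi)&(abs(X)<.03)&(Y>-.036)&(Y<.06)
    print(n,m.sum(),cv2.minAreaRect((np.stack([X[m],Y[m]],-1)*1000).astype(np.float32)),np.median(P[m][:,2]))
m=(P[...,2]>.175)&(P[...,2]<.19)&(np.hypot(X,Y-.165)<.08)&(np.hypot(X,Y-.165)>.035);print("handle",m.sum(),np.median(P[m],0))
go(.4866,.2150,.13,4.1)
E
```

```text
block top 1978 ((-0.5957317352294922, 8.514724731445312), (34.03473663330078, 55.89469909667969), 0.45819753408432007) 0.07198707986105882
all 2668 ((-0.7036476135253906, 8.535026550292969), (33.91243362426758, 80.27571105957031), 1.084688425064087) 0.0715295200868783
handle 0 [nan nan nan]
shift mm [220.6 -52.5  78.9] turn z 0.0012 yaw now 4.17 tilt [-0.0036  0.0013 -1.    ] ee [ 0.5553 -0.0013  0.2084] after-turn shift [220.5 -52.7  78.9] t 12.4333
  return _methods._mean(a, axis=axis, dtype=dtype,
  ret = um.true_divide(
```

View pics/w5.png

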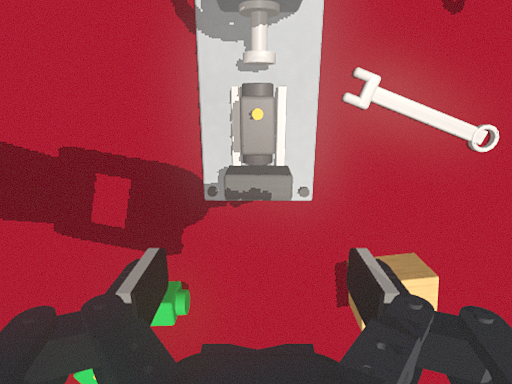

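The cylinder sits flat in the nest at x = -0.6 mm and y = +8.5 mm, with its top at 72 mm and no yaw to speak of. Next is the handle.

>>> apply_moves(rows=[[30, -10, -22, 0, 0, 0, -1], [30, -11, -20, 0, 0, 0, -1], [30, -11, 0, 0, 0, 0, -1], [30, -11, 0, 0, 0, 0, -1], [30, -10, 0, 0, 0, 0, -1]], grip_force=80)

```text
clock: 12.85
ee_pos: [0.4909, 0.146, 0.2513]
tool_rot: [-2.137, -2.301, 0.002]
wrist_force: [1.1, 0.8, 0.5]
opening: 0.0851
gripper_force: 0.0
```

>>> apply_moves(rows=[[0, 0, 0, 0, 0, 0, -1], [0, 0, 0, 0, 0, 0, -1], [0, 0, 0, 0, 0, 0, -1], [0, 0, 0, 0, 0, 0, -1], [0, 0, 0, 0, 0, 0, -1]])

```text
clock: 13.27
ee_pos: [0.4928, 0.1432, 0.2519]
tool_rot: [-2.14, -2.3, 0.001]
wrist_force: [-0.1, -0.4, 0.3]
opening: 0.0855
gripper_force: 0.0
```

```bash
python3 - <<'E'
from h import *
grab("wrist","w6")
z=load("w6");P=cloud(z)
hub=np.array([.5419,.2038]);r=np.hypot(P[...,0]-hub[0],P[...,1]-hub[1])
m=(P[...,2]>.1)&(P[...,2]<.2)&(r<.08)&(P[...,2]>.172)
q=P[m];print("handle",m.sum(), cv2.minEnclosingCircle((q[:,:2]*1000).astype(np.float32)) if m.sum() else "", q[:,2].max() if m.sum() else "")
m=(P[...,2]>.124)&(P[...,2]<.134)&(r<.08);print("wheel",m.sum(),cv2.minEnclosingCircle((P[m][:,:2]*1000).astype(np.float32)) if m.sum() else "")
go(.4866,.2150,.118,4.1)
E
```

```text
handle 614 ((489.63739013671875, 219.0011749267578), 10.35659408569336) 0.18439625364159168
wheel 8346 ((542.8389892578125, 205.02906799316406), 62.48234939575195)
shift mm [ 72.2  -1.  134. ] turn z 0.0003 yaw now 4.12 tilt [-7.e-04 -2.e-04 -1.e+00] ee [0.4928 0.1431 0.252 ] after-turn shift [ 72.2  -1.  134. ] t 13.3167
```

View pics/w6.png

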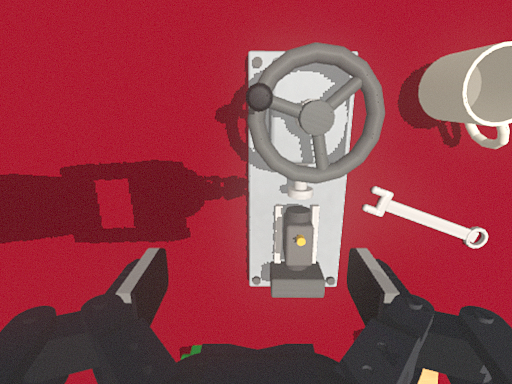

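The wrist view shows the handle at (259,97) and the hub at (317,118). These measure as handle (0.4896, 0.2190) and wheel centre (0.5428, 0.2050), giving a radius of 55.0 mm as stated.

>>> apply_moves(rows=[[25, 1, 0, 0, 0, 0, -1], [25, 1, 0, 0, 0, 0, -1], [18, 0.3, 0, 0, 0, 0, -1], [8, 0, 0, 0, 0, 0, -1], [0, 0, 14, 0, 0, 0, -1]])

```text
clock: 13.73
ee_pos: [0.4911, 0.2211, 0.2413]
tool_rot: [2.135, 2.3, 0.008]
wrist_force: [0.4, -0.6, -0.2]
opening: 0.0856
gripper_force: 0.0
```

>>> apply_moves(rows=[[0, 0, 30, 0, 0, 0, -1], [0, 0, 30, 0, 0, 0, -1], [0, 0, 30, 0, 0, 0, -1], [0, 0, 20, 0, 0, 0, -1], [0, 0, 10, 0, 0, 0, -1]])

```text
clock: 14.15
ee_pos: [0.4874, 0.2185, 0.1146]
tool_rot: [-2.138, -2.298, 0.008]
wrist_force: [-0.1, -0.6, 0.5]
opening: 0.0854
gripper_force: 0.0
```

>>> apply_moves(rows=[[0, 0, 0, 0, 0, 0, 1], [0, 0, 0, 0, 0, 0, 1], [0, 0, 0, 0, 0, 0, 1], [0, 0, 0, 0, 0, 0, 1], [0, 0, 0, 0, 0, 0, 1]])

```text
clock: 14.57
ee_pos: [0.4905, 0.2201, 0.1202]
tool_rot: [2.137, 2.3, 0.004]
wrist_force: [0.3, -0.2, -0.1]
opening: 0.0255
gripper_force: 0.0
```

>>> apply_moves(rows=[[0, 0, 0, 0, 0, 0, 1], [0, 0, 0, 0, 0, 0, 1], [0, 0, 0, 0, 0, 0, 1], [0, 0, 0, 0, 0, 0, 1], [0, 0, 0, 0, 0, 0, 1]])

```text
clock: 14.98
ee_pos: [0.4886, 0.22, 0.1204]
tool_rot: [-2.137, -2.301, 0.003]
wrist_force: [-6.0, -1.0, 6.6]
opening: 0.0187
gripper_force: 78.4
```

```bash
cat >> h.py <<'E'
C=np.array([.5428,.2050])
def wind(steps):
    s=robot.read_state();M=R.from_rotvec(s["tool_rot"]).as_matrix();p=s["ee_pos"]
    a=np.arctan2(p[1]-C[1],p[0]-C[0]);t=np.array([np.sin(a),-np.cos(a)]);f=s["wrist_force"]
    print("r",np.hypot(*(p[:2]-C)).round(4),"ang",a.round(3),"tangential",(-f[:2]@t).round(2),"radial",(f[:2]@[np.cos(a),np.sin(a)]).round(2),"ee",p.round(4))
    q=p[:2]
    A=a-np.cumsum(steps)
    for i,b in enumerate(A):
        n=C+.055*np.array([np.cos(b),np.sin(b)]);d=M.T@np.array([*(n-q),0])*1000;q=n
        print("["+", ".join(str(v) for v in d[:2].round(1))+"]",end=" " if (i+1)%5 else "\n")
E
python3 -c "
from h import *
wind([.1,.2,.25,.25,.25]+[.25]*5)"
```

```text
r 0.0562 ang 2.872 tangential 2.54 radial 5.55 ee [0.4886 0.22   0.1204]
[4.7, 3.3] [9.4, 5.7] [9.9, 9.5] [7.2, 11.7] [4.1, 13.1]
[0.7, 13.7] [-2.7, 13.4] [-5.9, 12.4] [-8.8, 10.5] [-11.1, 8.0]
```

>>> apply_moves(rows=[[4.7, 3.3, 0, 0, 0, 0, 1], [9.4, 5.7, 0, 0, 0, 0, 1], [9.9, 9.5, 0, 0, 0, 0, 1], [7.2, 11.7, 0, 0, 0, 0, 1], [4.1, 13.1, 0, 0, 0, 0, 1]])

```text
clock: 15.4
ee_pos: [0.5277, 0.2592, 0.1204]
tool_rot: [-2.134, -2.3, 0.007]
wrist_force: [-9.5, -3.8, 8.6]
opening: 0.0187
gripper_force: 78.7
```

```bash
python3 -c "
from h import *
wind([.2]*5)"
```

```text
r 0.0562 ang 1.843 tangential 10.18 radial -1.05 ee [0.5277 0.2592 0.1204]
[-0.1, 11.2] [-1.1, 10.9] [-3.3, 10.5] [-5.3, 9.6] [-7.1, 8.4]
```

>>> apply_moves(rows=[[-0.1, 11.2, -1, 0, 0, 0, 1], [-1.1, 10.9, -1, 0, 0, 0, 1], [-3.3, 10.5, 0, 0, 0, 0, 1], [-5.3, 9.6, 0, 0, 0, 0, 1], [-7.1, 8.4, 0, 0, 0, 0, 1]])

```text
clock: 15.82
ee_pos: [0.5784, 0.2469, 0.1205]
tool_rot: [-2.132, -2.296, 0.007]
wrist_force: [-11.8, 2.5, 4.4]
opening: 0.0194
gripper_force: 78.5
```

```bash
python3 -c "
from h import *
wind([.12]*5)"
```

```text
r 0.055 ang 0.867 tangential 10.63 radial -5.72 ee [0.5784 0.2469 0.1205]
[-4.9, 4.4] [-5.4, 3.8] [-5.8, 3.1] [-6.1, 2.4] [-6.4, 1.6]
```

```bash
python3 -c "
from h import *
wind([.13]*10)"
```

```text
r 0.055 ang 0.867 tangential 10.63 radial -5.72 ee [0.5784 0.2469 0.1205]
[-5.4, 4.7] [-5.9, 4.0] [-6.4, 3.2] [-6.7, 2.4] [-7.0, 1.5]
[-7.1, 0.6] [-7.1, -0.4] [-7.0, -1.3] [-6.8, -2.2] [-6.5, -3.1]
```

>>> apply_moves(rows=[[-5.4, 4.7, 0, 0, 0, 0, 1], [-5.9, 4.0, 0, 0, 0, 0, 1], [-6.4, 3.2, 0, 0, 0, 0, 1], [-6.7, 2.4, 0, 0, 0, 0, 1], [-7.0, 1.5, 0, 0, 0, 0, 1]])

```text
clock: 16.23
ee_pos: [0.5955, 0.2178, 0.1205]
tool_rot: [-2.131, -2.293, 0.006]
wrist_force: [-12.4, 8.0, 5.0]
opening: 0.0193
gripper_force: 78.7
```

>>> apply_moves(rows=[[-7.1, 0.6, 0, 0, 0, 0, 1], [-7.1, -0.4, 0, 0, 0, 0, 1], [-7.0, -1.3, 0, 0, 0, 0, 1], [-6.8, -2.2, 0, 0, 0, 0, 1], [-6.5, -3.1, 0, 0, 0, 0, 1]])

```text
clock: 16.65
ee_pos: [0.5926, 0.185, 0.1205]
tool_rot: [-2.132, -2.293, -0.004]
wrist_force: [-7.4, 13.4, 1.8]
opening: 0.0189
gripper_force: 78.3
```

```bash
python3 -c "
from h import *
wind([.1]*5)"
```

```text
r 0.0537 ang -0.381 tangential 9.71 radial -11.82 ee [0.5926 0.185  0.1205]
[-5.4, -1.5] [-4.5, -3.1] [-4.2, -3.6] [-3.8, -4.0] [-3.4, -4.3]
```

```bash
sed -i 's/^C=.*/C=np.array([.5416,.2055])/' h.py; python3 -c "
from h import *
from scipy.optimize import least_squares as L
p=np.array([[.4886,.22],[.5277,.2592],[.5784,.2469],[.5955,.2178],[.5926,.185]])
print(L(lambda c:np.hypot(*(p-c).T)-.055,[.5416,.205]).x)
wind([.1]*5)"
```

```text
[0.54175474 0.20597373]
r 0.055 ang -0.382 tangential 9.71 radial -11.83 ee [0.5926 0.185  0.1205]
[-4.8, -2.7] [-4.5, -3.1] [-4.2, -3.6] [-3.8, -4.0] [-3.4, -4.3]
```

>>> apply_moves(rows=[[-4.0, -4.2, 0, 0, 0, 0, 1], [-4.0, -4.4, 0, 0, 0, 0, 1], [-4.2, -3.6, 0, 0, 0, 0, 1], [-3.8, -4.0, 0, 0, 0, 0, 1], [-3.4, -4.3, 0, 0, 0, 0, 1]])

```text
clock: 17.07
ee_pos: [0.5768, 0.1635, 0.1205]
tool_rot: [-2.137, -2.297, -0.013]
wrist_force: [2.4, 12.9, -4.4]
opening: 0.0191
gripper_force: 78.2
```

```bash
python3 -c "
from h import *
wind([.1]*5)"
```

```text
r 0.0548 ang -0.873 tangential 10.08 radial -8.32 ee [0.5768 0.1635 0.1205]
[-3.1, -4.5] [-2.5, -4.9] [-2.0, -5.1] [-1.5, -5.3] [-1.0, -5.4]
```

>>> apply_moves(rows=[[-2.1, -5.1, 0, 0, 0, 0, 1], [-1.9, -5.5, 0, 0, 0, 0, 1], [-2.0, -5.1, 0, 0, 0, 0, 1], [-1.5, -5.3, 0, 0, 0, 0, 1], [-1.0, -5.4, 0, 0, 0, 0, 1]])

```text
clock: 17.48
ee_pos: [0.5535, 0.1522, 0.1206]
tool_rot: [2.139, 2.299, 0.019]
wrist_force: [9.6, 11.2, -8.5]
opening: 0.0192
gripper_force: 78.3
```

```bash
python3 -c "
from h import *
wind([.1]*5)"
```

```text
r 0.0547 ang -1.351 tangential 11.86 radial -8.83 ee [0.5535 0.1522 0.1206]
[-0.9, -5.4] [0.0, -5.5] [0.6, -5.5] [1.1, -5.4] [1.6, -5.2]
```

>>> apply_moves(rows=[[0.5, -2.9, 0, 0, 0, 0, 1], [0.5, -2.9, 0, 0, 0, 0, 1], [0.1, -2.7, 0, 0, 0, 0, 1], [0.2, -2.7, 0, 0, 0, 0, 1], [0.3, -2.7, 0, 0, 0, 0, 1]])

```text
clock: 17.9
ee_pos: [0.541, 0.1509, 0.1206]
tool_rot: [2.135, 2.296, 0.018]
wrist_force: [14.0, 4.5, -11.9]
opening: 0.0192
gripper_force: 78.3
```

```bash
python3 -c "
from h import *
wind([.06]*5)"
```

```text
r 0.0546 ang -1.582 tangential 13.93 radial -4.63 ee [0.541  0.1509 0.1206]
[-0.0, -3.3] [0.6, -3.2] [0.8, -3.2] [1.0, -3.2] [1.1, -3.1]
```

>>> apply_moves(rows=[[0.3, -2.7, 1, 0, 0, 0, 1], [0.6, -2.7, 1, 0, 0, 0, 1], [0.7, -2.7, 0, 0, 0, 0, 1], [0.8, -2.7, 0, 0, 0, 0, 1], [0.8, -2.6, 0, 0, 0, 0, 1]])

```text
clock: 18.32
ee_pos: [0.5295, 0.1523, 0.1206]
tool_rot: [2.132, 2.293, 0.021]
wrist_force: [15.3, 2.8, -8.2]
opening: 0.0192
gripper_force: 78.9
```

```bash
python3 -c "
from h import *
wind([.04]*5);print(robot.read_state()['wrist_force'])"
```

```text
r 0.0545 ang -1.794 tangential 14.28 radial -6.15 ee [0.5295 0.1523 0.1206]
[0.2, -2.2] [0.8, -2.1] [0.8, -2.0] [0.9, -2.0] [1.0, -2.0]
[15.29089367  2.83954874 -8.235614  ]
```

>>> apply_moves(rows=[[0.6, -2.5, 0, 0, 0, 0, 1], [1.0, -2.4, 0, 0, 0, 0, 1], [1.1, -2.3, 0, 0, 0, 0, 1], [1.2, -2.3, 0, 0, 0, 0, 1], [1.2, -2.3, 0, 0, 0, 0, 1]])

```text
clock: 18.73
ee_pos: [0.5183, 0.1563, 0.1206]
tool_rot: [2.13, 2.291, 0.023]
wrist_force: [17.3, 1.5, -8.5]
opening: 0.0191
gripper_force: 78.7
```

```bash
python3 -c "
from h import *
wind([.04]*5);print(robot.read_state()['wrist_force'])"
```

```text
r 0.0545 ang -2.013 tangential 15.03 radial -8.75 ee [0.5183 0.1563 0.1206]
[0.7, -2.1] [1.2, -1.8] [1.3, -1.8] [1.3, -1.7] [1.4, -1.7]
[17.33175733  1.47026984 -8.45488927]
```

The tangential force reads 15.0 N after 4.9 rad in total, so the wheel is firm. I'll relax the arm's lead, open, and rise clear.

>>> apply_moves(rows=[[0, 0, 0, 0, 0, 0, 1], [0, 1.5, 0.5, 0, 0, 0, 1], [0, 1.5, 0.5, 0, 0, 0, 1], [0, 1.2, 0.5, 0, 0, 0, 1], [0, 0, 0, 0, 0, 0, 1]])

```text
clock: 19.15
ee_pos: [0.5178, 0.1565, 0.1204]
tool_rot: [2.136, 2.299, 0.006]
wrist_force: [-0.4, -0.8, 7.8]
opening: 0.0185
gripper_force: 80.6
```

```bash
python3 -c "
from h import *
wind([.04]*5);print(robot.read_state()['wrist_force'])"
```

```text
r 0.0545 ang -2.022 tangential -0.08 radial 0.87 ee [0.5178 0.1565 0.1204]
[0.7, -2.1] [1.2, -1.8] [1.3, -1.8] [1.4, -1.7] [1.4, -1.7]
[-0.44832327 -0.7513831   7.84254182]
```

Tangential load is zero; release.

>>> apply_moves(rows=[[0, 0, -1, 0, 0, 0, -1], [0, 0, -1, 0, 0, 0, -1], [0, 0, 0, 0, 0, 0, -1], [0, 0, 0, 0, 0, 0, -1], [0, 0, 0, 0, 0, 0, -1]])

```text
clock: 19.57
ee_pos: [0.5151, 0.1561, 0.1184]
tool_rot: [-2.138, -2.301, 0.001]
wrist_force: [0.3, -0.5, 0.4]
opening: 0.078
gripper_force: 0.0
```

>>> apply_moves(rows=[[0, 0, 0, 0, 0, 0, -1], [0, 0, 0, 0, 0, 0, -1], [0, 0, -10, 0, 0, 0, -1], [0, 0, -30, 0, 0, 0, -1], [0, 0, -30, 0, 0, 0, -1]])

```text
clock: 19.98
ee_pos: [0.5142, 0.156, 0.1885]
tool_rot: [-2.137, -2.299, 0.005]
wrist_force: [1.6, 0.2, 0.4]
opening: 0.0854
gripper_force: 0.0
```

>>> apply_moves(rows=[[0, 0, -30, 0, 0, 0, -1], [0, 0, -30, 0, 0, 0, -1], [-30, 0, 0, 0, 0, 0, -1], [-40, 0, 0, 0, 0, 0, -1], [-40, 0, 0, 0, 0, 0, -1]])

```text
clock: 20.4
ee_pos: [0.5239, 0.046, 0.2509]
tool_rot: [2.133, 2.303, 0.003]
wrist_force: [1.1, -0.5, -0.7]
opening: 0.0856
gripper_force: 0.0
```

>>> apply_moves(rows=[[-40, 0, 0, 0, 0, 0, -1], [-20, 0, 0, 0, 0, 0, -1], [0, 0, 0, 0, 0, 0, -1], [0, 0, 0, 0, 0, 0, -1], [0, 0, 0, 0, 0, 0, -1]])

```text
clock: 20.82
ee_pos: [0.5279, -0.0128, 0.2493]
tool_rot: [-2.138, -2.301, -0.001]
wrist_force: [-0.7, 0.9, -0.8]
opening: 0.0857
gripper_force: 0.0
```

```bash
python3 - <<'E'
from h import *
robot.read_state();grab("wrist","w9")
z=load("w9");P=cloud(z);im=z["im"].astype(int);g=(im.max(-1)-im.min(-1)<50)
nest=np.array([.5537,.0392]);c,s=np.cos(np.radians(4.1)),np.sin(np.radians(4.1))
X=(P[...,0]-nest[0])*c+(P[...,1]-nest[1])*s;Y=-(P[...,0]-nest[0])*s+(P[...,1]-nest[1])*c
m=g&(P[...,2]>.068)&(P[...,2]<.076)&(abs(X)<.03)&(Y>-.034)&(Y<.036)
print(m.sum(),cv2.minAreaRect((np.stack([X[m],Y[m]],-1)*1000).astype(np.float32)),np.median(P[m][:,2]))
m=(P[...,2]>.175)&(P[...,2]<.19)&(np.hypot(X,Y-.165)<.08)
if m.sum():
    q=cv2.minEnclosingCircle((P[m][:,:2]*1000).astype(np.float32))[0];print("handle",q,np.arctan2(q[1]/1000-C[1],q[0]/1000-C[0]))
E
```

```text
1530 ((-0.8282041549682617, 0.7631034851074219), (55.45180130004883, 33.986419677734375), 89.52640533447266) 0.07203317553819552
```

View pics/w9.png

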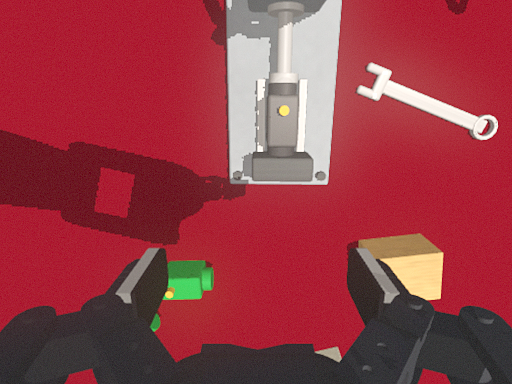

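The cylinder lies flat against the anvil at y≈0.8 mm and x≈-0.8 mm, with the pad at (284,77) pressing its end. The gripper is clear of everything, so I'm handing in.

```bash
python3 -c "
from station import robot
print(robot.job_done())"
```

```text
the job is handed in; nothing more can be done
None
```

The cylinder is clamped in the nest: flat, about 0.8 mm off in x and y, with the wheel wound until the handle needed about 15 N, then released. I handed the job in at about 21 s; no verdict came back and the clamp force could not be read directly.

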